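Empty the used-cartridge tray into the waste bin and dose it with disinfectant

ROBOT

A 7-joint arm with a two-finger parallel gripper is mounted at the origin on the work surface. World frame = base frame: x ahead of the robot, y to its left, z up, the work surface at z = 0. Lengths are in m, angles in rad, forces in N, time in s.
With the tool pointing down it reaches from about 0.425 to 0.875 m from the base axis. Payload 4.7 kg.
Tool frame: the origin (TCP) lies midway between the tips of the shut fingers; the grasp point (between the pads) lies 19 mm behind it; x points along the fingers, z is the direction in which the jaws open and shut, and the axes are right-handed (so a half turn about x gives the same grasp; the last joint's range is limited). The gripper opens to 85 mm and grips with 20 to 120 N. Pads are 22 mm wide; open, the fingers measure 114 mm over their backs; the gripper's body (76 mm by 85 mm) begins 54 mm behind the grasp point. The pads swing forward as they close: fully open they stand 13 mm farther back than shut.
Start: joints at [1.18, 0.321, -0.07, 1.45, 0.023, 1.371, -0.057], TCP at [0.256, -0.597, 0.231] pointing down, gripper open.
Joint ranges: [-2.86, 2.86], [-0.3, 2.09], [-1.38, 1.24], [0.06, 2.45], [-1.56, 4.7], [0.09, 2.05], [-2.69, 2.69]. Speed limits (rad/s): [2.57, 2.57, 3.14, 3.14, 3.14, 3.14, 3.14].

INTERFACE

Orientations are given as a unit quaternion [w, x, y, z].
In Python, from workcell import bot, cams, workorder gives the robot as it stands.
- The arm moves only by the tool carry_out, never from a script. Its argument "plan" is a list of rows, each an object with "hand": the gripper's target within -1 to 1 (fully open at 1, half-way at 0, shut at -1); "travel": the shift along the tool's x, y, z each as a share of 0.025 m, from -1 to 1, a list of three; "rot": the turn, a rotation vector about the tool's x, y, z each as a share of 0.12 rad, from -1 to 1, a list of three. A call has 1 to 8 rows; each row shifts and turns the pose as measured when the row begins, along the tool's axes as they then stand; what a row does not reach is not made up. A row lasts 1/12 s, in which the tool goes at most 41.7 mm and 7.16 degrees, less where a joint would pass 70% of its speed; a pose out of reach is approached as far as the arm can. A call with a number of a shift or a turn outside -1 to 1 is refused whole. A call with a gripper value outside its range is refused whole. The fingers move at their own pace and stop on an object; the grip force is fixed at half the most. Time passes only in rows, so rows that do not move let the fingers close. It gives the time, the measured TCP pose, the force and the opening at its end, in the units of the state.
- bot.get_obs(): the state, without advancing time (a new reading comes with each control period).
- cams.capture(name): name is "scene" or "top" or "wrist"; returns the picture (384x512x3 uint8, red, green, blue); there is no depth.
- cams.camera_info(name): a dict with "fx", "fy", "cx", "cy" (pixels), "position" and "orientation" of the camera in the world; the wrist camera has in their place "T_tool_cam" (4x4, takes a point from camera to tool coordinates, whose origin is the TCP and whose axes are the tool frame's). Camera axes: x right, y up, looking along -z (the intrinsics and any distortion apply to the point x, -y, -z); pixel columns grow to the right and rows downward; lengths in m; the calibration is good to about 2 mm. A picture is of the moment at which its call begins: read the wrist's pose just before it. camera_info takes no time and is no camera call.
- workorder.finish_job(): hands the job in, once; it reports no verdict.
The state is a dict: "clock": time; "joint_positions": joint angles; "joint_velocities": joint speeds; "joint_efforts": joint torques, N m; "tool_pos": TCP position; "tcp_rot": TCP orientation; "ft_force": force on the tool from outside, world axes, zero at the start; "ft_torque": the same for the moment, N m; "opening": finger opening in m.
Only numpy, scipy, OpenCV 4.12 (cv2) and the standard library are available. Lean on these libraries where they do the work, as an engineer would, in place of code of your own. Each camera call takes 0.05 s, during which the arm holds its last target. There are 200 camera calls.

TASK

Take the tray of used reagent cartridges by its slanted grip and tip it over the waste bin so that all three slide out into the bin, without the fingers touching the cartridges. Then set the empty tray flat on the spill mat with the pump's nozzle over the tray's floor, let go of it, press the pump head fully down to its stop and let it rise. Leave the bin's lid shut at the end, and the tube rack, tip box and reagent bottle where they stand.

Things in the scene. Friction and masses are not known exactly. Their poses are not given: they have to be found in the camera images.
- tray_grip (a point): Centre of the tray's black grip plate at its back (-x) end; 113 mm behind the tray's centre, 57 mm above its underside, 25 mm down the slope from the plate's upper edge. Plate 66 mm wide (y), 12 mm thick, leaning 35 deg outwards: up the slope = (-0.574,0,0.819), normal = (0.819,0,0.574). Pinch the 12 mm firmly (60 N or more). Axes as the tray's, not turned with the plate.
- tray_mid (a point): Centre of the tray, 11 mm above its underside; x to the open front, z up. Shallow sheet-metal tray 170 mm long (x), 114 wide (y), floor 3 mm thick, walls 22 mm high at both sides and the back, open at the front, with low runners between three lanes; about 0.22 kg. A slanted grip plate stands at the back.
- tray_lip (a point): Middle of the tray's open front edge, at the top of its floor: 85 mm in front of the tray's centre, 3 mm above its underside. Axes as the tray's.
- cart1: One of three used reagent cartridges, plastic strips 84 mm long (x), 26 wide, 34 tall, about 45 g, with five wells in a row; origin at the centre of its underside, z up. Each lies lengthwise in a lane of the tray, loose. They start to slide when the tray is tipped 25 to 37 deg, by hidden friction; 50 deg empties it.
- cart2: The cartridge in the middle lane, like cart1.
- cart3: The third cartridge, like cart1.
- bin: Plain plastic bench-top waste bin, fixed: 180 mm (x) by 176 (y), 135 high, walls 4 mm, rim lip 6 mm proud outside, open at the top. Origin at the centre of its underside, z up. Its lid is hinged on the +x side.
- bin_mouth (a point): Centre of the bin's mouth at rim height, 135 mm above the bench; axes as the bin.
- lid (a joint): Angle of the bin's lid in rad: 0 = shut, flat on the rim; 1.6 to 1.85 at the start = open, leaning slightly outwards; stop at 1.95. A stiff hinge holds it near upright; pushed inwards below about 1.2 rad it falls shut by itself.
- lid_hinge (a point): Middle of the lid's hinge line, 96 mm from the bin's centre along the bin's +x, 135 mm above the bench; the line runs along y. The lid is a plate 190 mm long from the hinge (along -x when shut), 186 wide, 4 thick, 0.14 kg. Axes turn with the lid.
- lid_tab (a point): Thumb tab (22 by 60 mm, 4 mm thick) in the middle of the lid's free edge, 200 mm from the hinge line. Axes turn with the lid (z is the normal of its outer face).
- mat: Grey rubber spill mat, 230 mm (x) by 260 (y), 3 thick, fixed; origin at its centre on the bench, z up. At the middle of its +x edge, axis at (0.128, 0) m in the mat's frame, a pump bottle of 65 mm diameter stands fixed in a steel holder (68 mm over its bands) with a foot 110 mm wide, 5 high, from x = 0.093 to 0.183 m.
- pump (a joint): How far the pump head is pressed, m: 0 = up, 0.018 = at its stop. Its spring takes about 3 N at the top and 9.5 N at the stop; it returns by itself.
- pump_top (a point): Centre of the flat top of the pump head (a disc of 37 mm diameter), 203 mm above the bench when up; press straight down here.
- nozzle (a point): Downward outlet at the end of the pump's spout, 167 mm above the bench when up, at (0.040, 0) m in the mat's frame. The spout, an 11 mm round bar, reaches 88 mm from the bottle's axis towards the mat's -x, and moves with the pump head.
- tube_rack: Bystander: blue rack 85 by 190 mm, with capped tubes to 115 mm high; origin at the centre of its underside.
- tip_box: Bystander: pale box 85 by 122 mm, 75 mm high; origin at the centre of its underside.
- reagent: Bystander: bottle of 66 mm diameter, 150 mm high; origin at the centre of its underside.
There are look-alikes about, which are no part of the job. Of the things shaped like the part that bears tray_grip, the aluminium one is meant.

How it is judged:
By the outcome, as a careful person would: the job done as asked, in the order asked, and still so for the second after the job is handed in, with the robot touching nothing.
It also fails if it takes over 72 s, if anything falls off the work surface, if the arm or the gripper's body presses on something with over 40 N, if the wrist force passes 120 N, or if a joint passes its speed limit or range.

## Working session

There is one attempt and no reset: what is moved stays moved. The work goes in short steps, Python scripts to look and compute and a tool call to move; the robot and the scene stay as the last step left them, time stands still between calls to the robot, and variables do not carry over. Pictures are saved under pics/ and viewed, about 8 in all and at most 12, crops included, and the job is handed in when it is done.

Besides the shell and the picture viewer there is one more tool, called after "Emit:" as a command line: name --argument value ..., lists and objects as JSON in quotes. carry_out: Moves the arm, as the interface text tells. Shift numbers are shares of 0.025 m and turn numbers shares of 0.12 rad, none past 1 either way. Its arguments: {"type":"object","properties":{"plan":{"type":"array","items":{"type":"object","properties":{"hand":{"type":"number"},"travel":{"type":"array","items":{"type":"number","minimum":-1,"maximum":1}},"rot":{"type":"array","items":{"type":"number","minimum":-1,"maximum":1}}}}}},"required":["plan"]}

```bash
ls; mkdir -p pics
python3 - <<'E'
from workcell import bot,cams
import cv2
print(bot.get_obs())
for n in("scene","top","wrist"):
    print(n,cams.camera_info(n))
for n in("scene","top"):
    cv2.imwrite(f"pics/{n}0.png",cams.capture(n)[:,:,::-1])
E
```

```text
pics
{'clock': 0.0, 'joint_positions': array([ 1.18009901,  0.32182997, -0.07010956,  1.45170074,  0.02257358,
        1.37076725, -0.0569223 ]), 'joint_velocities': array([ 0.00053211,  0.00035897,  0.0004344 , -0.00010006,  0.00135164,
       -0.00054875,  0.0010245 ]), 'joint_efforts': array([-3.60722140e-06, -4.93592799e+01, -3.82292625e-01, -3.14334941e+01,
        1.30035449e-02,  1.14731587e-02, -1.29138914e-05]), 'tool_pos': array([ 0.255756  , -0.59698133,  0.23020622]), 'tcp_rot': array([ 0.58973003,  0.38962975,  0.59088681, -0.38892149]), 'ft_force': array([0.58030278, 0.19465006, 0.22826296]), 'ft_torque': array([ 0.05621736,  0.02290276, -0.04599504]), 'opening': 0.08552083507551869}
scene {'fx': 479.85683951212064, 'fy': 479.85683951212064, 'cx': 254.48322531245628, 'cy': 185.69573319355214, 'position': array([ 1.00279667, -1.00648795,  1.09869503]), 'orientation': array([0.88582889, 0.39336623, 0.10363843, 0.22322468])}
top {'fx': 347.96808798283985, 'fy': 347.96808798283985, 'cx': 255.89048349643002, 'cy': 185.49654877858865, 'position': array([ 0.43580278, -0.06615562,  1.17292076]), 'orientation': array([-0.69897379, -0.01805115,  0.03335367,  0.71414097])}
wrist {'fx': 335.6834464955681, 'fy': 335.6834464955681, 'cx': 257.96391127548804, 'cy': 187.21363083131584, 'T_tool_cam': array([[ 5.23501133e-04,  3.17391397e-01, -9.48294483e-01,
        -1.43171303e-01],
       [ 4.48994861e-04,  9.48294443e-01,  3.17391632e-01,
         8.12442794e-02],
       [ 9.99999762e-01, -5.91934228e-04,  3.53926109e-04,
        -1.45272497e-03],
       [ 0.00000000e+00,  0.00000000e+00,  0.00000000e+00,
         1.00000000e+00]])}
```

View pics/scene0.png

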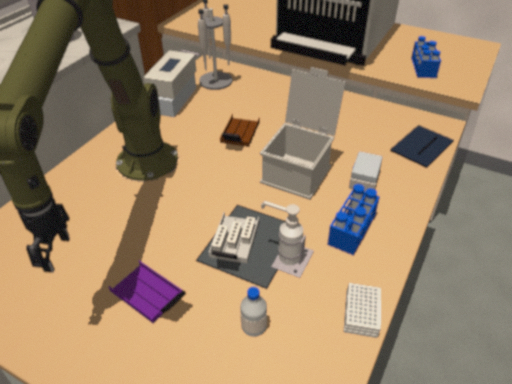

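```bash
python3 -c "
import cv2
im=cv2.imread('pics/top0.png');cv2.imwrite('pics/top0b.png',cv2.resize(im,(800,600),interpolation=cv2.INTER_CUBIC))"
```

```text
(no output)
```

View pics/top0b.png

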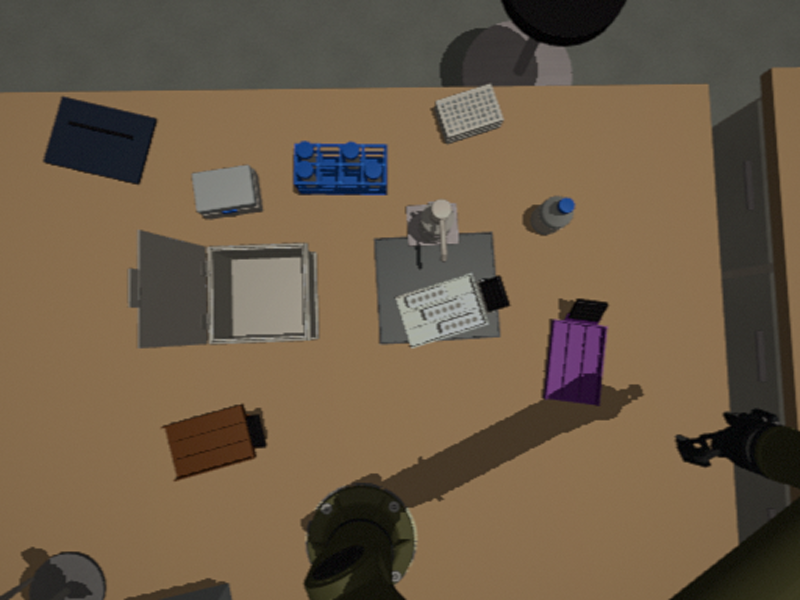

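The scene view shows the bare-metal tray with white cartridges on the mat (235,240), and two look-alikes: a purple tray (148,290) and a brown one (240,130). In the enlarged top view the tray is at (442,310) with its black grip at (493,292). The open bin is at (262,293) with its lid on the left, and the pump head is at (441,210). The aluminium tray is the one meant, so I'll check it in a close crop.

```bash
cat > h.py <<'E'
import numpy as np, cv2
from scipy.spatial.transform import Rotation as R
def rot(q): return R.from_quat([q[1],q[2],q[3],q[0]])
def cam(name,obs=None):
    from workcell import cams
    c=cams.camera_info(name)
    if name=="wrist":
        T=np.eye(4);T[:3,:3]=rot(obs["tcp_rot"]).as_matrix();T[:3,3]=obs["tool_pos"]
        T=T@c["T_tool_cam"]; return c,T[:3,:3],T[:3,3]
    return c,rot(c["orientation"]).as_matrix(),np.array(c["position"])
def proj(C,p):
    c,M,t=C; q=(np.atleast_2d(p)-t)@M
    return np.c_[c["cx"]+c["fx"]*q[:,0]/-q[:,2], c["cy"]-c["fy"]*q[:,1]/-q[:,2]]
def unproj(C,uv,z):
    c,M,t=C; uv=np.atleast_2d(uv).astype(float)
    d=np.c_[(uv[:,0]-c["cx"])/c["fx"],-(uv[:,1]-c["cy"])/c["fy"],-np.ones(len(uv))]@M.T
    z=np.broadcast_to(z,len(uv)); return t+d*((z-t[2])/d[:,2])[:,None]
E
python3 - <<'E'
import cv2
im=cv2.imread('pics/top0.png')[125:235,80:340]
cv2.imwrite('pics/c1.png',cv2.resize(im,(780,330),interpolation=cv2.INTER_CUBIC))
im=im[:,150:260]
cv2.imwrite('pics/c1.png',cv2.resize(cv2.imread('pics/top0.png')[125:225,80:213],(798,600),interpolation=cv2.INTER_CUBIC))
cv2.imwrite('pics/c2.png',cv2.resize(cv2.imread('pics/top0.png')[120:225,230:333+27],(743,600),interpolation=cv2.INTER_CUBIC))
E
```

```text
(no output)
```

View pics/c2.png

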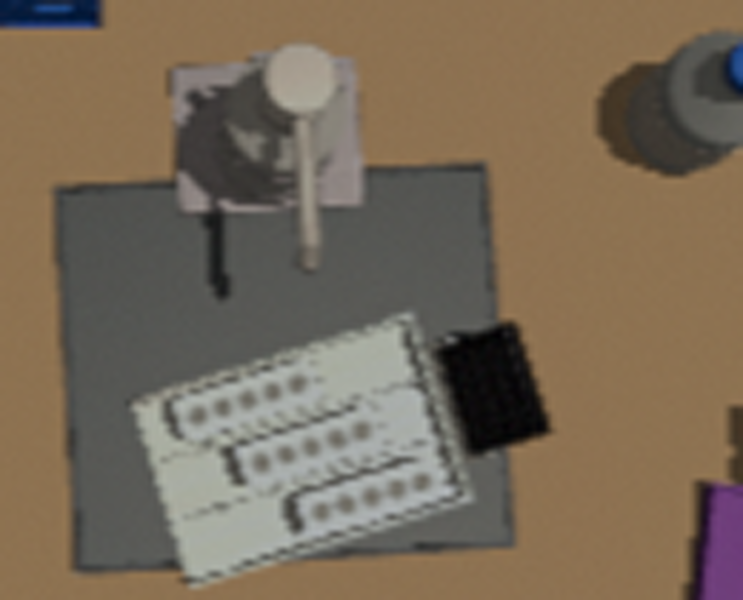

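View pics/c1.png

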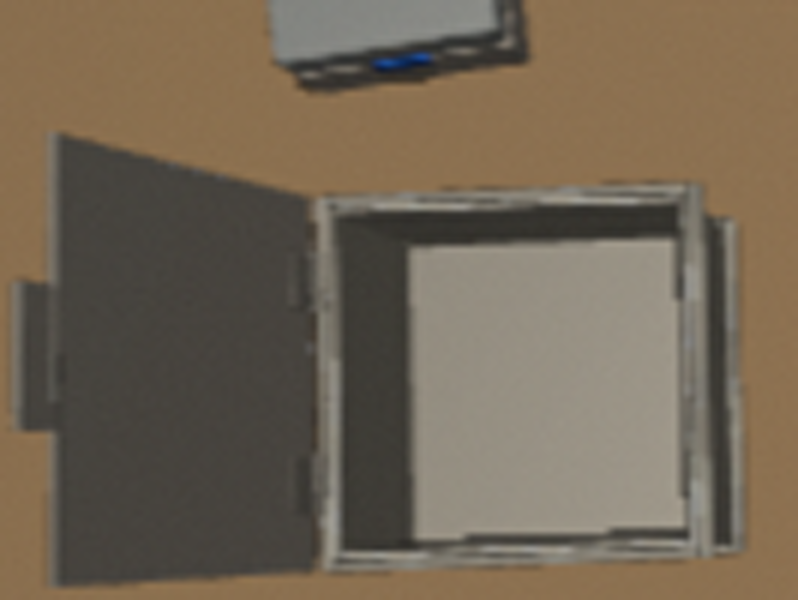

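Run:
```python
from h import *
C=cam("top")
u2=lambda p:np.array(p)/5.715+[230,120]-0.4
u1=lambda p:np.array(p)/6.0+[80,125]-0.4
def fit(loc,w):
    loc=np.array(loc,float);lc=loc.mean(0);wc=w[:,:2].mean(0)
    a=loc-lc;b=w[:,:2]-wc
    th=np.arctan2((a[:,0]*b[:,1]-a[:,1]*b[:,0]).sum(),(a*b).sum())
    r=np.array([[np.cos(th),-np.sin(th)],[np.sin(th),np.cos(th)]])
    t=wc-r@lc
    print("   yaw",th,"org",t,"res mm",((loc@r.T+t-w[:,:2])*1000).round(1).tolist());return th,t
mat=unproj(C,u2([(57,186),(485,165),(513,545),(77,571)]),.003)
print("mat");mt=fit([(.115,.13),(.115,-.13),(-.115,-.13),(-.115,.13)],mat)
tr=unproj(C,u2([(133,402),(410,313),(472,498),(190,586)]),.025)
# x to front(left), tray y: z up -> y right-hand: front=+Y world => y=-X world(down)
print("tray");tt=fit([(.085,-.057),(-.085,-.057),(-.085,.057),(.085,.057)],tr)
g=unproj(C,u2([(517,322),(549,430)]),.080);print("grip top",g,g.mean(0))
r=lambda th:np.array([[np.cos(th),-np.sin(th)],[np.sin(th),np.cos(th)]])
print("grip pred",r(tt[0])@[-.113,0]+tt[1],"from top edge",g.mean(0)[:2]+.025*.574*(r(tt[0])@[1,0]))
print("pump top",unproj(C,u2([(300,78)]),.203),"pred",r(mt[0])@[.128,0]+mt[1])
print("nozzle",unproj(C,u2([(310,262)]),.172),"pred",r(mt[0])@[.04,0]+mt[1])
b=unproj(C,u1([(318,197),(700,186),(708,556),(325,570)]),.135)
print("bin");bt=fit([(.096,-.094),(-.096,-.094),(-.096,.094),(.096,.094)],b)
for z in(.30,.31,.32,.33):
  l=unproj(C,u1([(54,132),(56,585)]),z); print("lid",z,((l[:,:2]-bt[1])@r(bt[0])).round(3).tolist())
for n,p,z in(("rack",[(296,143),(387,143),(387,194),(295,194)],.1),("box?",[(437,102),(493,86),(503,122),(447,141)],.075),("reag",[(566,206)],.15),("grey",[(193,174),(251,166),(258,207),(200,214)],.06)):
  print(n,unproj(C,np.array(p)*.64,z)[:,:2].round(3).tolist())
# check mat, bin in scene cam
print(rot([0.58973003,0.38962975,0.59088681,-0.38892149]).as_matrix().round(3))
```

```text
mat
   yaw 0.034540309424643714 org [ 0.5257667  -0.17135105] res mm [[0.9, 2.2], [2.0, -2.3], [-1.7, -1.5], [-1.2, 1.6]]
tray
   yaw 1.8552740700745525 org [ 0.47518956 -0.17852793] res mm [[1.4, 0.7], [0.6, -0.2], [-0.6, 0.3], [-1.4, -0.8]]
grip top [[ 0.54130178 -0.29472007  0.08      ]
 [ 0.48103713 -0.31032476  0.08      ]] [ 0.51116946 -0.30252241  0.08      ]
grip pred [ 0.50690371 -0.28698627] from top edge [ 0.50714204 -0.28874916]
pump top [[ 0.6529702  -0.16542383  0.203     ]] pred [ 0.65369036 -0.16693077]
nozzle [[ 0.5651376  -0.17105691  0.172     ]] pred [ 0.56574284 -0.16996971]
bin
   yaw 1.585152370215676 org [0.51146528 0.18059584] res mm [[1.3, 1.0], [2.1, -1.4], [-1.6, -2.0], [-1.7, 2.4]]
lid 0.3 [[0.15, -0.097], [0.15, 0.092]]
lid 0.31 [[0.146, -0.094], [0.145, 0.092]]
lid 0.32 [[0.141, -0.092], [0.141, 0.092]]
lid 0.33 [[0.137, -0.09], [0.136, 0.092]]
rack [[0.814, 0.112], [0.811, -0.071], [0.707, -0.069], [0.71, 0.115]]
box? [[0.906, -0.177], [0.939, -0.295], [0.861, -0.313], [0.822, -0.195]]
reag [[0.665, -0.412]]
grey [[0.766, 0.331], [0.781, 0.212], [0.694, 0.198], [0.682, 0.317]]
[[-0.001  0.919  0.394]
 [ 0.002  0.394 -0.919]
 [-1.    -0.    -0.002]]
```

The fits agree to about 2 mm: mat, pump, nozzle and grip predictions match the pixels. Next I'll write a screw-motion planner, which gives identical rows in tool axes.

```bash
cat >> h.py <<'E'
from scipy.linalg import logm,expm
def P(p,M):
    T=np.eye(4);T[:3,:3]=M;T[:3,3]=p;return T
def cur():
    from workcell import bot
    o=bot.get_obs();return P(o["tool_pos"],rot(o["tcp_rot"]).as_matrix())
G0=np.array([.507,-.2875,.060]);YAW=1.855
def toolM(yaw,pitch):
    "tool axes when holding the tray at yaw, front down by pitch; tool x down the plate's slope"
    f=np.array([np.cos(yaw),np.sin(yaw),0]);z=np.array([0,0,1.])
    a=np.radians(-55)-pitch
    x=np.cos(a)*f+np.sin(a)*z; n=-np.sin(a)*f+np.cos(a)*z
    return np.c_[x,np.cross(-n,x),-n]
def trayT(xyz,yaw,pitch,up=.004):
    "TCP pose for tray underside centre at xyz; grasp 'up' m up the slope from plate centre"
    f=np.array([np.cos(yaw),np.sin(yaw),0]);z=np.array([0,0,1.]);c,s=np.cos(pitch),np.sin(pitch)
    X=c*f-s*z;Z=s*f+c*z
    M=toolM(yaw,pitch)
    return P(np.array(xyz)-.113*X+.057*Z+(.019-up)*M[:,0],M)
def back(T,d): T=T.copy();T[:3,3]-=d*T[:3,0];return T
def steps(A,B,N=None):
    L=np.real(logm(np.linalg.inv(A)@B));v=L[:3,3]/.025;w=np.array([L[2,1],L[0,2],L[1,0]])/.12
    n=int(np.ceil(max(abs(np.r_[v,w]).max(),1e-9)));N=N or max(n,1)
    print("N",N,"(min",n,") travel",(v/N).round(2).tolist(),"rot",(w/N).round(2).tolist(),"->",B[:3,3].round(3))
def show(A,B): # straight error
    D=np.linalg.inv(A)@B;print("err tool mm",(D[:3,3]*1000).round(1),"rotvec",R.from_matrix(D[:3,:3]).as_rotvec().round(3))
E
python3 - <<'E'
from h import *
T=trayT([.4752,-.1785,.003],YAW,0)
print(T.round(3)); W=back(T,.12);c=cur()
steps(c,W,16);steps(c,W);steps(W,T)
E
```

```text
[[-0.161  0.96   0.23   0.504]
 [ 0.551  0.28  -0.786 -0.279]
 [-0.819  0.    -0.574  0.048]
 [ 0.     0.     0.     1.   ]]
N 16 (min 14 ) travel [0.32, 0.84, -0.29] rot [0.06, 0.32, 0.02] -> [ 0.524 -0.345  0.146]
N 14 (min 14 ) travel [0.37, 0.96, -0.33] rot [0.07, 0.36, 0.02] -> [ 0.524 -0.345  0.146]
N 5 (min 5 ) travel [0.96, -0.0, 0.0] rot [0.0, -0.0, 0.0] -> [ 0.504 -0.279  0.048]
```

Emit:
carry_out --plan '[{"hand":0.2,"travel":[0.3,0.84,-0.29],"rot":[0.06,0.32,0.02]},{"hand":0.2,"travel":[0.3,0.84,-0.29],"rot":[0.06,0.32,0.02]},{"hand":0.2,"travel":[0.3,0.84,-0.29],"rot":[0.06,0.32,0.02]},{"hand":0.2,"travel":[0.3,0.84,-0.29],"rot":[0.06,0.32,0.02]},{"hand":0.2,"travel":[0.3,0.84,-0.29],"rot":[0.06,0.32,0.02]},{"hand":0.2,"travel":[0.3,0.84,-0.29],"rot":[0.06,0.32,0.02]},{"hand":0.2,"travel":[0.3,0.84,-0.29],"rot":[0.06,0.32,0.02]},{"hand":0.2,"travel":[0.3,0.84,-0.29],"rot":[0.06,0.32,0.02]}]'

```text
clock: 0.77
tool_pos: [0.3846, -0.4737, 0.1764]
tcp_rot: [0.476, 0.473, 0.66, -0.339]
ft_force: [-0.8, -0.4, 0.2]
opening: 0.0511
```

Run:
```python
from h import *
W=back(trayT([.4752,-.1785,.003],YAW,0),.12);c=cur();print(c[:3,3]);steps(c,W,8);steps(c,W)
from workcell import bot;print(bot.get_obs()['joint_positions'].round(2))
```

```text
[ 0.38455216 -0.47370584  0.17638707]
N 8 (min 7 ) travel [0.32, 0.86, -0.29] rot [0.04, 0.3, 0.02] -> [ 0.524 -0.345  0.146]
N 7 (min 7 ) travel [0.37, 0.98, -0.34] rot [0.05, 0.34, 0.02] -> [ 0.524 -0.345  0.146]
[ 1.    0.51 -0.14  1.35 -0.05  1.59 -0.36]
```

Tracking is excellent.

Emit:
carry_out --plan '[{"hand":0.2,"travel":[0.32,0.86,-0.29],"rot":[0.04,0.3,0.02]},{"hand":0.2,"travel":[0.32,0.86,-0.29],"rot":[0.04,0.3,0.02]},{"hand":0.2,"travel":[0.32,0.86,-0.29],"rot":[0.04,0.3,0.02]},{"hand":0.2,"travel":[0.32,0.86,-0.29],"rot":[0.04,0.3,0.02]},{"hand":0.2,"travel":[0.32,0.86,-0.29],"rot":[0.04,0.3,0.02]},{"hand":0.2,"travel":[0.32,0.86,-0.29],"rot":[0.04,0.3,0.02]},{"hand":0.2,"travel":[0.32,0.86,-0.29],"rot":[0.04,0.3,0.02]},{"hand":0.2,"travel":[0.32,0.86,-0.29],"rot":[0.04,0.3,0.02]}]'

```text
clock: 1.43
tool_pos: [0.5285, -0.3381, 0.1378]
tcp_rot: [0.36, 0.535, 0.714, -0.273]
ft_force: [0.4, -1.2, -0.6]
opening: 0.0514
```

Run:
```python
from h import *
from workcell import bot,cams
T=trayT([.4752,-.1785,.003],YAW,0);W=back(T,.12);c=cur();show(c,W)
o=bot.get_obs();C=cam("wrist",o);im=cams.capture("wrist")[:,:,::-1].copy()
f=np.array([np.cos(YAW),np.sin(YAW),0]);y=np.array([-f[1],f[0],0]);z=np.array([0,0,1.])
g=G0;u=-.574*f+.819*z;n=.819*f+.574*z
pts=[g+s*.033*y+t*.025*u+.006*n for s in(-1,1) for t in(-1,1)]
p=proj(C,np.array(pts));print(p.round(0).tolist())
big=cv2.resize(im,(800,600),interpolation=cv2.INTER_CUBIC)
for q in p: cv2.drawMarker(big,tuple(int(v) for v in q*1.5625),(0,0,255),0,14,1)
cv2.imwrite("pics/w1.png",big)
```

```text
err tool mm [-9.6 -6.4 -0.7] rotvec [-0.005 -0.022  0.003]
[[255.0, 147.0], [253.0, 163.0], [256.0, 223.0], [254.0, 252.0]]
```

View pics/w1.png

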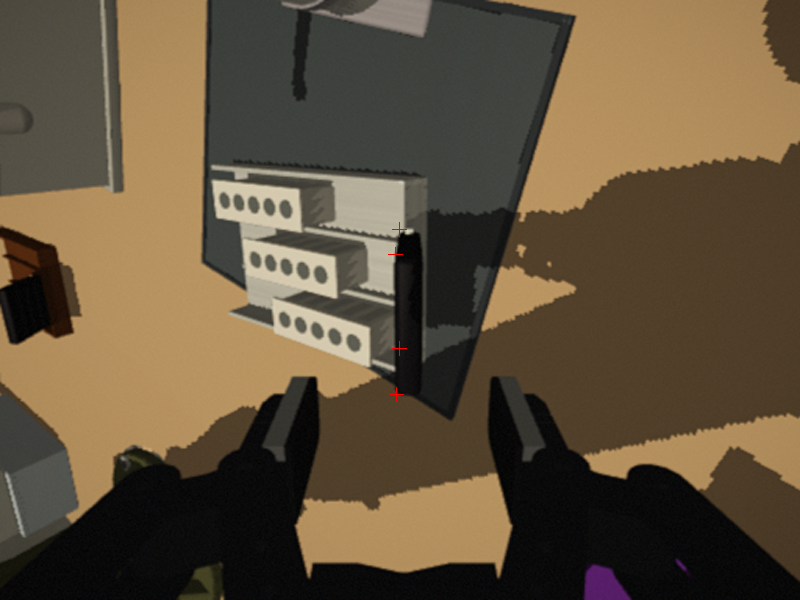

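The wrist picture shows the black grip plate edge-on at (409,315), between the jaws at x≈315 and x≈490. My predicted corners fall on it, and it belongs to the metal tray with the white cartridges. I'll go in and close.

Run:
```python
from h import *
T=trayT([.4752,-.1785,.003],YAW,0);c=cur();steps(c,T,6)
```

```text
N 6 (min 5 ) travel [0.71, -0.07, 0.02] rot [0.0, -0.04, 0.0] -> [ 0.504 -0.279  0.048]
```

Emit:
carry_out --plan '[{"hand":0.2,"travel":[0.71,-0.07,0.02],"rot":[0,-0.04,0]},{"hand":0.2,"travel":[0.71,-0.07,0.02],"rot":[0,-0.04,0]},{"hand":0.2,"travel":[0.71,-0.07,0.02],"rot":[0,-0.04,0]},{"hand":0.2,"travel":[0.71,-0.07,0.02],"rot":[0,-0.04,0]},{"hand":0.2,"travel":[0.71,-0.07,0.02],"rot":[0,-0.04,0]},{"hand":0.2,"travel":[0.71,-0.07,0.02],"rot":[0,-0.04,0]},{"hand":0.2,"travel":[0,0,0],"rot":[0,0,0]}]'

```text
clock: 2.07
tool_pos: [0.5041, -0.2719, 0.0384]
tcp_rot: [0.368, 0.529, 0.713, -0.276]
ft_force: [-0.5, 1.5, -1.0]
opening: 0.0513
```

Run:
```python
from h import *
T=trayT([.4752,-.1785,.003],YAW,0);c=cur();show(c,T)
```

```text
err tool mm [-11.4  -1.7   0. ] rotvec [ 0.005 -0.004  0.008]
```

Emit:
carry_out --plan '[{"hand":0.2,"travel":[-0.4,-0.07,0],"rot":[0,0,0]},{"hand":0.2,"travel":[0,0,0],"rot":[0,0,0]},{"hand":-1,"travel":[0,0,0],"rot":[0,0,0]},{"hand":-1,"travel":[0,0,0],"rot":[0,0,0]},{"hand":-1,"travel":[0,0,0],"rot":[0,0,0]},{"hand":-1,"travel":[0,0,0],"rot":[0,0,0]},{"hand":-1,"travel":[0,0,0],"rot":[0,0,0]},{"hand":-1,"travel":[0,0,0],"rot":[0,0,0]}]'

```text
clock: 2.73
tool_pos: [0.5058, -0.2826, 0.0502]
tcp_rot: [0.37, 0.529, 0.711, -0.277]
ft_force: [-0.7, 0.7, -1.0]
opening: 0.0114
```

Run:
```python
from h import *
T=trayT([.4752,-.1785,.003],YAW,0);c=cur();show(c,T);print((c@np.linalg.inv(T)).round(4))
from workcell import bot; print(bot.get_obs()['joint_positions'])
# plan: lift, then over bin
f=np.array([0,1,0.])
c2=c.copy();c2[2,3]+=.22
steps(c,c2)
```

```text
err tool mm [ 4.4 -0.2 -1.9] rotvec [0.004 0.001 0.005]
[[ 1.0e+00 -6.1e-03  1.8e-03 -4.0e-04]
 [ 6.1e-03  1.0e+00  1.4e-03 -7.0e-03]
 [-1.8e-03 -1.3e-03  1.0e+00  3.0e-03]
 [ 0.0e+00  0.0e+00  0.0e+00  1.0e+00]]
[ 0.81993621  0.71098913 -0.22359285  1.40332495 -0.21640204  1.53508385
 -0.60581041]
N 8 (min 8 ) travel [-0.9, -0.0, -0.63] rot [0.0, -0.0, -0.0] -> [ 0.506 -0.283  0.27 ]
```

The opening of 11.4 mm shows the plate is held. I'll lift straight up, then check.

Emit:
carry_out --plan '[{"hand":-1,"travel":[-0.4,0,-0.28],"rot":[0,0,0]},{"hand":-1,"travel":[-0.8,0,-0.56],"rot":[0,0,0]},{"hand":-1,"travel":[-0.9,0,-0.63],"rot":[0,0,0]},{"hand":-1,"travel":[-0.9,0,-0.63],"rot":[0,0,0]},{"hand":-1,"travel":[-0.9,0,-0.63],"rot":[0,0,0]},{"hand":-1,"travel":[-0.9,0,-0.63],"rot":[0,0,0]},{"hand":-1,"travel":[-0.9,0,-0.63],"rot":[0,0,0]},{"hand":-1,"travel":[-0.9,0,-0.63],"rot":[0,0,0]}]'

```text
clock: 3.4
tool_pos: [0.5024, -0.2839, 0.2522]
tcp_rot: [0.366, 0.528, 0.713, -0.282]
ft_force: [0.4, 0.2, -3.2]
opening: 0.0114
```

Emit:
carry_out --plan '[{"hand":-1,"travel":[-0.4,0,-0.28],"rot":[0,0,0]},{"hand":-1,"travel":[-0.1,0,-0.1],"rot":[0,0,0]},{"hand":-1,"travel":[0,0,0],"rot":[0,0,0]}]'

```text
clock: 3.65
tool_pos: [0.5043, -0.2849, 0.2755]
tcp_rot: [0.373, 0.528, 0.709, -0.283]
ft_force: [-0.2, -0.2, -4.0]
opening: 0.0114
```

```bash
cat >> h.py <<'E'
UP=.0084
def lipT(lip,yaw,pitch):
    f=np.array([np.cos(yaw),np.sin(yaw),0]);z=np.array([0,0,1.]);c,s=np.cos(pitch),np.sin(pitch)
    X=c*f-s*z;Z=s*f+c*z
    return trayT(np.array(lip)-.085*X-.003*Z,yaw,pitch,UP)
E
python3 - <<'E'
from h import *
from workcell import bot,cams
c=cur();o=bot.get_obs();print(c[:3,3],o['opening'],o['ft_force'])
A=lipT([.511,.13,.25],1.585,-.05);B=lipT([.511,.13,.19],1.585,.5);D=lipT([.511,.13,.165],1.585,1.0)
steps(c,A,14);steps(A,B,7);steps(B,D,7)
cv2.imwrite("pics/s2.png",np.hstack([cams.capture("wrist")[:,:,::-1],cv2.resize(cams.capture("scene")[150:300,170:370,::-1],(512,384))]))
E
python3 -c "
import cv2;im=cv2.imread('pics/s2.png');cv2.imwrite('pics/s2.png',cv2.resize(im,(800,300)))"
```

```text
[ 0.50429876 -0.28489427  0.27549861] 0.011417912924521007 [-0.24488393 -0.15395026 -4.0291796 ]
N 14 (min 8 ) travel [0.34, 0.12, -0.52] rot [0.13, 0.04, 0.1] -> [ 0.514 -0.064  0.286]
N 7 (min 5 ) travel [-0.09, 0.0, -0.33] rot [0.0, -0.65, 0.0] -> [ 0.513 -0.017  0.322]
N 7 (min 5 ) travel [-0.23, -0.0, -0.44] rot [0.0, -0.6, 0.0] -> [0.512 0.064 0.351]
```

View pics/s2.png

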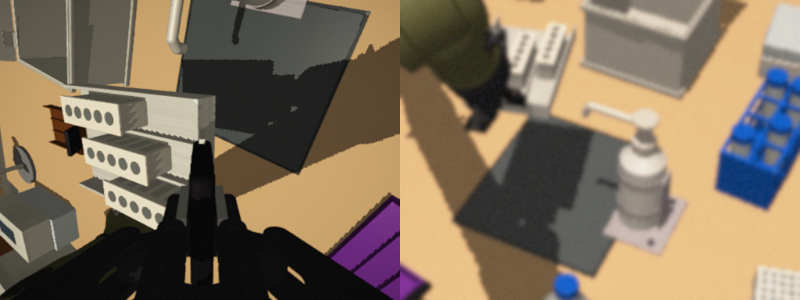

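The tray is held level at full load, with all three cartridges in it (wrist view 60–185, 95–220). Now across to the bin with a soft ramp.

Emit:
carry_out --plan '[{"hand":-1,"travel":[0.15,0.05,-0.25],"rot":[0.06,0.02,0.05]},{"hand":-1,"travel":[0.26,0.09,-0.4],"rot":[0.1,0.03,0.08]},{"hand":-1,"travel":[0.34,0.12,-0.52],"rot":[0.13,0.04,0.1]},{"hand":-1,"travel":[0.34,0.12,-0.52],"rot":[0.13,0.04,0.1]},{"hand":-1,"travel":[0.34,0.12,-0.52],"rot":[0.13,0.04,0.1]},{"hand":-1,"travel":[0.34,0.12,-0.52],"rot":[0.13,0.04,0.1]},{"hand":-1,"travel":[0.34,0.12,-0.52],"rot":[0.13,0.04,0.1]},{"hand":-1,"travel":[0.34,0.12,-0.52],"rot":[0.13,0.04,0.1]}]'

```text
clock: 4.42
tool_pos: [0.4938, -0.1648, 0.2617]
tcp_rot: [0.325, 0.587, 0.677, -0.302]
ft_force: [-1.0, -0.5, -3.5]
opening: 0.0113
```

Emit:
carry_out --plan '[{"hand":-1,"travel":[0.34,0.12,-0.52],"rot":[0.13,0.04,0.1]},{"hand":-1,"travel":[0.34,0.12,-0.52],"rot":[0.13,0.04,0.1]},{"hand":-1,"travel":[0.26,0.09,-0.4],"rot":[0.1,0.03,0.08]},{"hand":-1,"travel":[0.17,0.06,-0.26],"rot":[0.07,0.02,0.05]},{"hand":-1,"travel":[0.08,0.03,-0.13],"rot":[0.03,0,0.02]},{"hand":-1,"travel":[0,0,0],"rot":[0,0,0]}]'

```text
clock: 4.92
tool_pos: [0.4934, -0.0997, 0.2584]
tcp_rot: [0.302, 0.611, 0.662, -0.311]
ft_force: [0.5, 0.2, -3.3]
opening: 0.0115
```

Run:
```python
from h import *
from workcell import bot,cams
c=cur();print(c[:3,3],bot.get_obs()['joint_positions'].round(2))
A=lipT([.511,.13,.25],1.585,-.05);B=lipT([.511,.13,.19],1.585,.5);D=lipT([.511,.13,.165],1.585,1.0)
show(c,A);steps(c,B,8);steps(c,B,10);steps(B,D,7)
```

```text
[ 0.49338384 -0.09968255  0.25840131] [ 0.76  0.28 -0.29  1.61 -0.47  1.65 -1.01]
err tool mm [ -0.5  21.2 -44.6] rotvec [ 0.008 -0.013  0.062]
N 8 (min 5 ) travel [-0.14, 0.1, -0.51] rot [0.03, -0.59, 0.06] -> [ 0.513 -0.017  0.322]
N 10 (min 5 ) travel [-0.11, 0.08, -0.41] rot [0.02, -0.47, 0.05] -> [ 0.513 -0.017  0.322]
N 7 (min 5 ) travel [-0.23, -0.0, -0.44] rot [0.0, -0.6, 0.0] -> [0.512 0.064 0.351]
```

Emit:
carry_out --plan '[{"hand":-1,"travel":[0,0.13,-0.26],"rot":[0.01,-0.02,0.08]},{"hand":-1,"travel":[0,0.2,-0.44],"rot":[0.02,-0.02,0.12]},{"hand":-1,"travel":[0,0.2,-0.44],"rot":[0.02,-0.02,0.12]},{"hand":-1,"travel":[0,0.18,-0.36],"rot":[0.01,-0.02,0.1]},{"hand":-1,"travel":[0,0.1,-0.2],"rot":[0,0,0.08]},{"hand":-1,"travel":[0,0,0],"rot":[0,0,0]}]'

```text
clock: 5.42
tool_pos: [0.5156, -0.064, 0.287]
tcp_rot: [0.313, 0.633, 0.638, -0.307]
ft_force: [1.0, 0.3, -2.8]
opening: 0.0111
```

Run:
```python
from h import *
from workcell import bot,cams
c=cur();print(c[:3,3],bot.get_obs()['joint_positions'].round(2))
A=lipT([.511,.13,.25],1.585,-.05);B=lipT([.511,.13,.19],1.585,.5);D=lipT([.511,.13,.165],1.585,1.0)
show(c,A);steps(c,B,8);steps(B,D,7)
```

```text
[ 0.51557612 -0.0639765   0.28697505] [ 0.73  0.22 -0.31  1.63 -0.53  1.6  -1.08]
err tool mm [ 1.1 -1.8  0.7] rotvec [-0.001 -0.002 -0.006]
N 8 (min 5 ) travel [-0.07, -0.01, -0.29] rot [-0.0, -0.57, -0.01] -> [ 0.513 -0.017  0.322]
N 7 (min 5 ) travel [-0.23, -0.0, -0.44] rot [0.0, -0.6, 0.0] -> [0.512 0.064 0.351]
```

Exactly on the planned pose. Tip now.

Emit:
carry_out --plan '[{"hand":-1,"travel":[-0.07,-0.01,-0.29],"rot":[0,-0.57,-0.01]},{"hand":-1,"travel":[-0.07,-0.01,-0.29],"rot":[0,-0.57,-0.01]},{"hand":-1,"travel":[-0.07,-0.01,-0.29],"rot":[0,-0.57,-0.01]},{"hand":-1,"travel":[-0.07,-0.01,-0.29],"rot":[0,-0.57,-0.01]},{"hand":-1,"travel":[-0.07,-0.01,-0.29],"rot":[0,-0.57,-0.01]},{"hand":-1,"travel":[-0.07,-0.01,-0.29],"rot":[0,-0.57,-0.01]},{"hand":-1,"travel":[-0.07,-0.01,-0.29],"rot":[0,-0.57,-0.01]},{"hand":-1,"travel":[-0.07,-0.01,-0.29],"rot":[0,-0.57,-0.01]}]'

```text
clock: 6.08
tool_pos: [0.511, -0.0225, 0.323]
tcp_rot: [0.473, 0.521, 0.525, -0.479]
ft_force: [0.7, 0.2, -3.6]
opening: 0.0113
```

Run:
```python
from h import *
from workcell import bot,cams
c=cur();print(c[:3,3],bot.get_obs()['joint_positions'].round(2),bot.get_obs()['ft_force'])
B=lipT([.511,.13,.19],1.585,.5);D=lipT([.511,.13,.165],1.585,1.0)
show(c,B);steps(c,D,8)
```

```text
[ 0.51098295 -0.02248698  0.32303189] [ 0.5   0.03 -0.45  1.62 -0.08  1.52 -1.52] [ 0.65960788  0.17199802 -3.6179498 ]
err tool mm [ 1.8  2.1 -5.7] rotvec [-0.018  0.017  0.009]
N 8 (min 5 ) travel [-0.2, 0.01, -0.41] rot [-0.02, -0.5, 0.01] -> [0.512 0.064 0.351]
```

Emit:
carry_out --plan '[{"hand":-1,"travel":[-0.2,0.01,-0.41],"rot":[-0.02,-0.5,0.01]},{"hand":-1,"travel":[-0.2,0.01,-0.41],"rot":[-0.02,-0.5,0.01]},{"hand":-1,"travel":[-0.2,0.01,-0.41],"rot":[-0.02,-0.5,0.01]},{"hand":-1,"travel":[-0.2,0.01,-0.41],"rot":[-0.02,-0.5,0.01]},{"hand":-1,"travel":[-0.2,0.01,-0.41],"rot":[-0.02,-0.5,0.01]},{"hand":-1,"travel":[-0.2,0.01,-0.41],"rot":[-0.02,-0.5,0.01]},{"hand":-1,"travel":[-0.2,0.01,-0.41],"rot":[-0.02,-0.5,0.01]},{"hand":-1,"travel":[0,0,0],"rot":[0,0,0]}]'

```text
clock: 6.75
tool_pos: [0.5073, 0.0641, 0.3559]
tcp_rot: [0.581, 0.404, 0.414, -0.572]
ft_force: [-0.3, 0.5, -2.9]
opening: 0.0115
```

Emit:
carry_out --plan '[{"hand":-1,"travel":[0,0,0],"rot":[0,0,0]},{"hand":-1,"travel":[0,0,0],"rot":[0,0,0]},{"hand":-1,"travel":[0,0,0],"rot":[0,0,0]},{"hand":-1,"travel":[0,0,0],"rot":[0,0,0]}]'

```text
clock: 7.08
tool_pos: [0.5061, 0.0652, 0.356]
tcp_rot: [0.58, 0.404, 0.417, -0.572]
ft_force: [0.1, -0.6, -2.4]
opening: 0.0115
```

Run:
```python
from h import *
from workcell import bot,cams
c=cur();print(c[:3,3],bot.get_obs()['joint_positions'].round(2),bot.get_obs()['ft_force'])
D=lipT([.511,.13,.165],1.585,1.0)
show(c,D)
a=cams.capture("wrist")[:,:,::-1];b=cams.capture("scene")[60:210,230:430,::-1]
cv2.imwrite("pics/s3.png",cv2.resize(np.hstack([a,cv2.resize(b,(512,384))]),(800,300)))
```

```text
[0.50608879 0.06524319 0.35597121] [ 0.22  0.09 -0.66  1.54  0.36  1.68 -1.98] [ 0.06602554 -0.55488074 -2.40349369]
err tool mm [ 5.   5.9 -0.8] rotvec [ 0.007 -0.057  0.006]
```

View pics/s3.png

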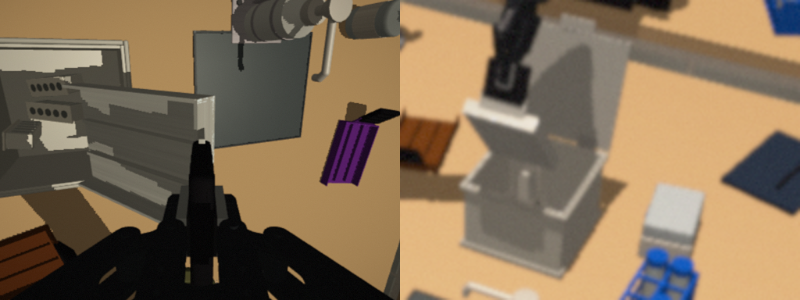

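The tray looks empty and the load has fallen from about 3.6 N to 2.4 N. The cartridges lie in the bin at (45,87), (48,110) and (20,135). I'll raise the tray and return.

Run:
```python
from h import *
c=cur();U=c.copy();U[2,3]+=.09;U[1,3]-=.02
V=trayT([.445,-.13,.24],1.605,0,UP);X=trayT([.445,-.188,.04],1.605,0,UP)
steps(c,U,5);steps(U,V,16);steps(V,X,9)
# path check of lip min height
A=np.linalg.inv(U)@V;L=np.real(logm(A))
for s in np.linspace(0,1,6): print((U@expm(L*s))[:3,3].round(3))
```

```text
N 5 (min 4 ) travel [-0.63, -0.01, 0.39] rot [0.0, 0.0, 0.0] -> [0.506 0.045 0.446]
N 16 (min 13 ) travel [0.31, -0.16, 0.78] rot [-0.01, 0.49, 0.0] -> [ 0.449 -0.237  0.288]
N 9 (min 7 ) travel [0.58, -0.01, 0.72] rot [0.0, 0.0, 0.0] -> [ 0.449 -0.295  0.088]
[0.506 0.045 0.446]
[ 0.495 -0.021  0.437]
[ 0.483 -0.085  0.416]
[ 0.472 -0.143  0.383]
[ 0.46  -0.195  0.34 ]
[ 0.449 -0.237  0.288]
```

Emit:
carry_out --plan '[{"hand":-1,"travel":[-0.4,0,0.25],"rot":[0,0,0]},{"hand":-1,"travel":[-0.63,0,0.39],"rot":[0,0,0]},{"hand":-1,"travel":[-0.63,0,0.39],"rot":[0,0,0]},{"hand":-1,"travel":[-0.63,0,0.39],"rot":[0,0,0]},{"hand":-1,"travel":[-0.63,0,0.39],"rot":[0,0,0]}]'

```text
clock: 7.6
tool_pos: [0.5056, 0.041, 0.4419]
tcp_rot: [0.577, 0.403, 0.417, -0.575]
ft_force: [-0.4, -0.2, -1.6]
opening: 0.0112
```

Emit:
carry_out --plan '[{"hand":-1,"travel":[0.31,-0.16,0.78],"rot":[-0.01,0.49,0]},{"hand":-1,"travel":[0.31,-0.16,0.78],"rot":[-0.01,0.49,0]},{"hand":-1,"travel":[0.31,-0.16,0.78],"rot":[-0.01,0.49,0]},{"hand":-1,"travel":[0.31,-0.16,0.78],"rot":[-0.01,0.49,0]},{"hand":-1,"travel":[0.31,-0.16,0.78],"rot":[-0.01,0.49,0]},{"hand":-1,"travel":[0.31,-0.16,0.78],"rot":[-0.01,0.49,0]},{"hand":-1,"travel":[0.31,-0.16,0.78],"rot":[-0.01,0.49,0]},{"hand":-1,"travel":[0.31,-0.16,0.78],"rot":[-0.01,0.49,0]}]'

```text
clock: 8.27
tool_pos: [0.4777, -0.1242, 0.416]
tcp_rot: [0.472, 0.53, 0.543, -0.45]
ft_force: [0.7, -0.2, -1.3]
opening: 0.0113
```

Run:
```python
from h import *
from workcell import bot,cams
c=cur();print(c[:3,3],bot.get_obs()['joint_positions'].round(2))
V=trayT([.445,-.13,.24],1.605,0,UP);steps(c,V,8)
cv2.imwrite("pics/top3.png",cams.capture("top")[:,:,::-1])
```

```text
[ 0.4777213  -0.12419929  0.41604817] [ 0.62  0.   -0.31  1.46 -0.15  1.72 -1.25]
N 8 (min 7 ) travel [0.39, -0.17, 0.76] rot [0.01, 0.48, -0.01] -> [ 0.449 -0.237  0.288]
```

Emit:
carry_out --plan '[{"hand":-1,"travel":[0.39,-0.17,0.76],"rot":[0.01,0.48,-0.01]},{"hand":-1,"travel":[0.39,-0.17,0.76],"rot":[0.01,0.48,-0.01]},{"hand":-1,"travel":[0.39,-0.17,0.76],"rot":[0.01,0.48,-0.01]},{"hand":-1,"travel":[0.39,-0.17,0.76],"rot":[0.01,0.48,-0.01]},{"hand":-1,"travel":[0.39,-0.17,0.76],"rot":[0.01,0.48,-0.01]},{"hand":-1,"travel":[0.39,-0.17,0.76],"rot":[0.01,0.48,-0.01]},{"hand":-1,"travel":[0.39,-0.17,0.76],"rot":[0.01,0.48,-0.01]},{"hand":-1,"travel":[0.2,-0.1,0.4],"rot":[0,0.3,0]}]'

```text
clock: 8.98
tool_pos: [0.4427, -0.2586, 0.3021]
tcp_rot: [0.338, 0.622, 0.625, -0.33]
ft_force: [-0.9, 0.3, -3.1]
opening: 0.0113
```

Run:
```python
from h import *
from workcell import bot
c=cur();print(c[:3,3],bot.get_obs()['joint_positions'].round(2))
show(c,trayT([.445,-.13,.24],1.605,0,UP))
X=trayT([.445,-.188,.04],1.605,0,UP);steps(c,X,10)
Y=trayT([.54,-.188,.035],1.605,0,UP);steps(X,Y,7)
im=cv2.imread("pics/top3.png")[130:225,80:240]
cv2.imwrite("pics/c3.png",cv2.resize(im,(800,475),interpolation=cv2.INTER_CUBIC))
```

```text
[ 0.44269372 -0.25858138  0.30210205] [ 0.86  0.29 -0.13  1.47 -0.4   1.78 -0.83]
err tool mm [ 23.5   6.  -10.4] rotvec [-0.016  0.024 -0.021]
N 10 (min 7 ) travel [0.62, 0.02, 0.6] rot [-0.01, 0.02, -0.02] -> [ 0.449 -0.295  0.088]
N 7 (min 4 ) travel [0.01, 0.54, 0.03] rot [0.0, 0.0, 0.0] -> [ 0.544 -0.295  0.083]
```

View pics/c3.png

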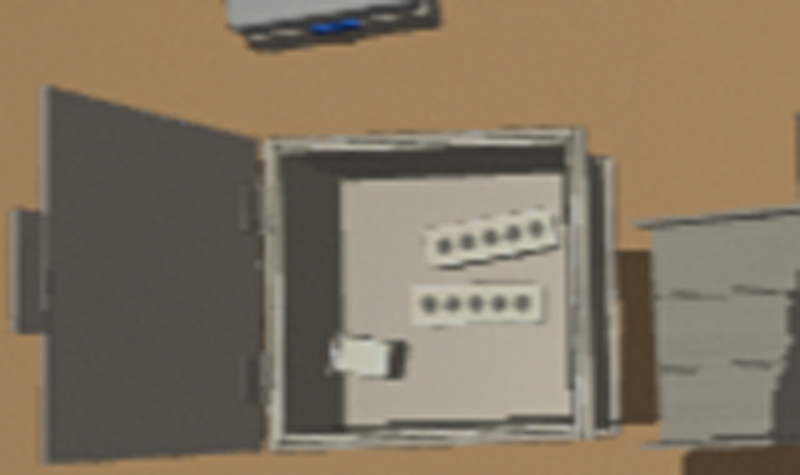

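All three cartridges are in the bin: two flat at (490,238) and (478,303), one on end at (368,356), below the rim. The tray is empty. Now down beside the pump, then in under the spout.

Emit:
carry_out --plan '[{"hand":-1,"travel":[0.62,0.02,0.6],"rot":[-0.01,0.02,-0.02]},{"hand":-1,"travel":[0.62,0.02,0.6],"rot":[-0.01,0.02,-0.02]},{"hand":-1,"travel":[0.62,0.02,0.6],"rot":[-0.01,0.02,-0.02]},{"hand":-1,"travel":[0.62,0.02,0.6],"rot":[-0.01,0.02,-0.02]},{"hand":-1,"travel":[0.62,0.02,0.6],"rot":[-0.01,0.02,-0.02]},{"hand":-1,"travel":[0.62,0.02,0.6],"rot":[-0.01,0.02,-0.02]},{"hand":-1,"travel":[0.62,0.02,0.6],"rot":[-0.01,0.02,-0.02]},{"hand":-1,"travel":[0.5,0.02,0.5],"rot":[-0.01,0.02,-0.02]}]'

```text
clock: 9.65
tool_pos: [0.4429, -0.309, 0.1312]
tcp_rot: [0.336, 0.618, 0.628, -0.333]
ft_force: [-0.1, 0.8, -2.9]
opening: 0.0114
```

Run:
```python
from h import *
c=cur();print(c[:3,3])
X=trayT([.445,-.188,.04],1.605,0,UP);steps(c,X,2)
Y=trayT([.54,-.188,.035],1.605,0,UP);steps(c,Y,8)
```

```text
[ 0.44291438 -0.30903748  0.13122253]
N 2 (min 2 ) travel [0.87, 0.12, 0.25] rot [-0.07, 0.1, -0.03] -> [ 0.449 -0.295  0.088]
N 8 (min 5 ) travel [0.23, 0.51, 0.09] rot [-0.02, 0.03, -0.01] -> [ 0.544 -0.295  0.083]
```

Emit:
carry_out --plan '[{"hand":-1,"travel":[0.6,0.1,0.17],"rot":[-0.05,0.07,-0.02]},{"hand":-1,"travel":[0.6,0.3,0.17],"rot":[-0.05,0.07,-0.02]},{"hand":-1,"travel":[0.3,0.6,0.15],"rot":[-0.02,0.05,-0.02]},{"hand":-1,"travel":[0.05,0.7,0.05],"rot":[0,0.02,0]},{"hand":-1,"travel":[0,0.7,0.05],"rot":[0,0,0]},{"hand":-1,"travel":[0,0.7,0.03],"rot":[0,0,0]},{"hand":-1,"travel":[0,0.4,0],"rot":[0,0,0]},{"hand":-1,"travel":[0,0,0],"rot":[0,0,0]}]'

```text
clock: 10.32
tool_pos: [0.5303, -0.3039, 0.0835]
tcp_rot: [0.331, 0.616, 0.636, -0.325]
ft_force: [-0.6, 0.6, -1.0]
opening: 0.0113
```

Run:
```python
from h import *
from workcell import bot
c=cur();print(c[:3,3],bot.get_obs()['ft_force'])
Y=trayT([.54,-.188,.035],1.605,0,UP);show(c,Y)
Z=trayT([.54,-.188,.006],1.605,0,UP);steps(c,Z,4)
```

```text
[ 0.53027881 -0.30388231  0.08348933] [-0.64010987  0.57858625 -1.03176688]
err tool mm [ 5.  13.6 -7.1] rotvec [-0.008  0.004  0.002]
N 4 (min 2 ) travel [0.29, 0.14, 0.1] rot [-0.02, 0.01, 0.0] -> [ 0.544 -0.295  0.054]
```

Emit:
carry_out --plan '[{"hand":-1,"travel":[0.29,0.15,0.1],"rot":[-0.02,0.01,0]},{"hand":-1,"travel":[0.29,0.15,0.1],"rot":[-0.02,0.01,0]},{"hand":-1,"travel":[0.29,0.15,0.1],"rot":[-0.02,0.01,0]},{"hand":-1,"travel":[0.22,0.12,0.06],"rot":[0,0,0]},{"hand":-1,"travel":[0,0,0],"rot":[0,0,0]},{"hand":-1,"travel":[0,0,0],"rot":[0,0,0]}]'

```text
clock: 10.82
tool_pos: [0.5422, -0.2957, 0.0528]
tcp_rot: [0.331, 0.615, 0.638, -0.323]
ft_force: [-0.3, -0.5, -2.3]
opening: 0.0114
```

Run:
```python
from h import *
from workcell import bot
c=cur();print(c[:3,3],bot.get_obs()['ft_force'],bot.get_obs()['ft_torque'])
Z=trayT([.54,-.188,.003],1.605,0,UP);show(c,Z);steps(c,Z,2)
```

```text
[ 0.54221434 -0.29571086  0.05276756] [-0.31228981 -0.45669945 -2.26252868] [-9.58776693e-01 -4.37594500e-02  5.05394148e-05]
err tool mm [1.6 1.5 0.2] rotvec [-0.002  0.002  0.004]
N 2 (min 1 ) travel [0.03, 0.03, 0.0] rot [-0.01, 0.01, 0.02] -> [ 0.544 -0.295  0.051]
```

Emit:
carry_out --plan '[{"hand":-1,"travel":[0.06,0,0.04],"rot":[0,0,0]},{"hand":-1,"travel":[0.04,0,0.03],"rot":[0,0,0]},{"hand":-1,"travel":[0,0,0],"rot":[0,0,0]},{"hand":-1,"travel":[0,0,0],"rot":[0,0,0]}]'

```text
clock: 11.15
tool_pos: [0.5416, -0.2964, 0.0505]
tcp_rot: [0.331, 0.616, 0.638, -0.323]
ft_force: [-1.2, -0.1, -3.0]
opening: 0.0113
```

Emit:
carry_out --plan '[{"hand":-1,"travel":[0.05,0,0.035],"rot":[0,0,0]},{"hand":-1,"travel":[0,0,0],"rot":[0,0,0]},{"hand":-1,"travel":[0,0,0],"rot":[0,0,0]}]'

```text
clock: 11.4
tool_pos: [0.5417, -0.2972, 0.0505]
tcp_rot: [0.332, 0.616, 0.638, -0.323]
ft_force: [0.2, 0.2, -2.0]
opening: 0.0113
```

Emit:
carry_out --plan '[{"hand":-1,"travel":[0.05,0,0.035],"rot":[0,0,0]},{"hand":-1,"travel":[0,0,0],"rot":[0,0,0]},{"hand":-1,"travel":[0,0,0],"rot":[0,0,0]}]'

```text
clock: 11.65
tool_pos: [0.5419, -0.2974, 0.0503]
tcp_rot: [0.332, 0.616, 0.637, -0.323]
ft_force: [-0.4, -0.6, -0.4]
opening: 0.0114
```

Run:
```python
from h import *
from workcell import bot,cams
o=bot.get_obs();print(o['tool_pos'],o['ft_force'],o['ft_torque'])
a=cams.capture("wrist")[:,:,::-1];b=cams.capture("scene")[180:300,180:340,::-1]
cv2.imwrite("pics/s4.png",cv2.resize(np.hstack([a,cv2.resize(b,(512,384))]),(800,300)))
```

```text
[ 0.54192951 -0.29745     0.05025033] [-0.40265243 -0.59697843 -0.44756858] [-0.73413793  0.02271011  0.00275572]
```

View pics/s4.png

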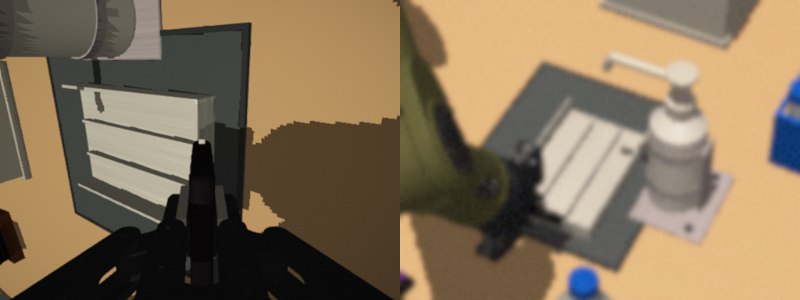

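The tray lies on the mat inside its edges, under the spout. The load is gone, and TCP z matches the height at pick-up (0.0503 vs 0.0502). Release, and back out along the slope.

Emit:
carry_out --plan '[{"hand":0.2,"travel":[0,0,0],"rot":[0,0,0]},{"hand":0.2,"travel":[0,0,0],"rot":[0,0,0]},{"hand":0.2,"travel":[0,0,0],"rot":[0,0,0]},{"hand":0.2,"travel":[0,0,0],"rot":[0,0,0]},{"hand":0.2,"travel":[0,0,0],"rot":[0,0,0]},{"hand":0.2,"travel":[0,0,0],"rot":[0,0,0]}]'

```text
clock: 12.25
tool_pos: [0.5423, -0.2964, 0.05]
tcp_rot: [0.331, 0.616, 0.638, -0.322]
ft_force: [-0.5, -0.2, -0.5]
opening: 0.0513
```

Emit:
carry_out --plan '[{"hand":0.2,"travel":[-0.4,0,0],"rot":[0,0,0]},{"hand":0.2,"travel":[-0.8,0,0],"rot":[0,0,0]},{"hand":0.2,"travel":[-0.8,0,0],"rot":[0,0,0]},{"hand":0.2,"travel":[-0.8,0,0],"rot":[0,0,0]},{"hand":0.2,"travel":[-0.8,0,0],"rot":[0,0,0]},{"hand":0.2,"travel":[-0.8,0,-0.4],"rot":[0,0,0]},{"hand":-1,"travel":[-0.8,0,-0.6],"rot":[0,0,0]},{"hand":-1,"travel":[-0.8,0,-0.6],"rot":[0,0,0]}]'

```text
clock: 12.92
tool_pos: [0.5413, -0.3528, 0.1983]
tcp_rot: [0.326, 0.616, 0.64, -0.323]
ft_force: [0.9, -0.1, -0.5]
opening: 0.028
```

Run:
```python
from h import *
from workcell import bot,cams
o=bot.get_obs();c=cur();print(c[:3,3],o['joint_positions'].round(2),o['opening'])
C=cam("top");im=cams.capture("top")
cv2.imwrite("pics/top4.png",im[:,:,::-1])
# pump pressing pose: tool down, yaw keeping current jaw direction
f=1.605
z=np.array([-np.cos(f),-np.sin(f),0]);x=np.array([0,0,-1.]);M=np.c_[x,np.cross(z,x),z]
p=[.6535,-.166]
W=P([*p,.32],M);S=P([*p,.22],M)
steps(c,W,12);steps(c,W);steps(W,S,4)
```

```text
[ 0.54129199 -0.35281675  0.19834342] [ 0.83  0.67 -0.11  1.15 -0.36  1.77 -0.81] 0.027961346620203532
N 12 (min 9 ) travel [-0.21, 0.39, -0.72] rot [-0.0, -0.43, 0.01] -> [ 0.654 -0.166  0.32 ]
N 9 (min 9 ) travel [-0.28, 0.52, -0.96] rot [-0.0, -0.57, 0.01] -> [ 0.654 -0.166  0.32 ]
N 4 (min 4 ) travel [1.0, 0.0, -0.0] rot [0.0, 0.0, 0.0] -> [ 0.654 -0.166  0.22 ]
```

Emit:
carry_out --plan '[{"hand":-1,"travel":[-0.82,0,-0.57],"rot":[0,0,0]},{"hand":-1,"travel":[-0.82,0,-0.57],"rot":[0,0,0]},{"hand":-1,"travel":[-0.82,0,-0.57],"rot":[0,0,0]},{"hand":-1,"travel":[-0.82,0,-0.57],"rot":[0,0,0]},{"hand":-1,"travel":[-0.4,0,-0.3],"rot":[0,0,0]}]'

```text
clock: 13.38
tool_pos: [0.5422, -0.3555, 0.3243]
tcp_rot: [0.33, 0.616, 0.638, -0.323]
ft_force: [0.9, -0.5, 0.9]
opening: -0.0003
```

```bash
cat >> h.py <<'E'
def down(p,yaw=1.605):
    z=np.array([-np.cos(yaw),-np.sin(yaw),0]);x=np.array([0,0,-1.]);return P(p,np.c_[x,np.cross(z,x),z])
E
python3 - <<'E'
from h import *
c=cur();print(c[:3,3]);steps(c,down([.6535,-.166,.31]),12)
im=cv2.imread("pics/top4.png")[110:225,200:350]
cv2.imwrite("pics/c4.png",cv2.resize(im,(782,600),interpolation=cv2.INTER_CUBIC))
E
```

```text
[ 0.54224826 -0.35553855  0.32431991]
N 12 (min 8 ) travel [0.23, 0.39, -0.59] rot [-0.0, -0.42, 0.0] -> [ 0.654 -0.166  0.31 ]
```

View pics/c4.png

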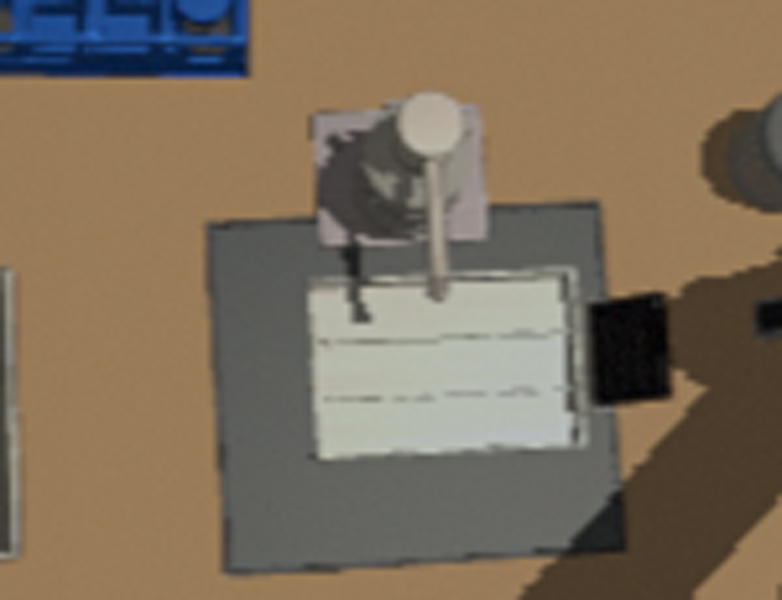

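The tray sits flat on the mat, square to it, with its far edge between (308,285) and (575,270). The pump head is at (430,123). Next I'll check the nozzle margin and move over the pump.

Emit:
carry_out --plan '[{"hand":-1,"travel":[0.23,0.39,-0.59],"rot":[0,-0.42,0]},{"hand":-1,"travel":[0.23,0.39,-0.59],"rot":[0,-0.42,0]},{"hand":-1,"travel":[0.23,0.39,-0.59],"rot":[0,-0.42,0]},{"hand":-1,"travel":[0.23,0.39,-0.59],"rot":[0,-0.42,0]},{"hand":-1,"travel":[0.23,0.39,-0.59],"rot":[0,-0.42,0]},{"hand":-1,"travel":[0.23,0.39,-0.59],"rot":[0,-0.42,0]},{"hand":-1,"travel":[0.23,0.39,-0.59],"rot":[0,-0.42,0]},{"hand":-1,"travel":[0.23,0.39,-0.59],"rot":[0,-0.42,0]}]'

```text
clock: 14.05
tool_pos: [0.6163, -0.2369, 0.3327]
tcp_rot: [0.455, 0.539, 0.547, -0.451]
ft_force: [0.7, -0.5, -0.3]
opening: -0.0
```

Run:
```python
from h import *
C=cam("top");u=lambda p:np.array(p)/5.213+[200,110]-.4
print("tray",unproj(C,u([(308,285),(575,270),(585,445),(318,459)]),.025).round(4))
print("pump",unproj(C,u([(430,123)]),.203),"noz",unproj(C,u([(437,296)]),.170))
c=cur();print(c[:3,3]);steps(c,down([.6535,-.166,.28]),6)
```

```text
tray [[ 0.5897 -0.1028  0.025 ]
 [ 0.596  -0.2739  0.025 ]
 [ 0.4839 -0.2765  0.025 ]
 [ 0.4786 -0.1066  0.025 ]]
pump [[ 0.65312387 -0.16540725  0.203     ]] noz [[ 0.56267828 -0.16998296  0.17      ]]
[ 0.61629784 -0.23693751  0.33270526]
N 6 (min 3 ) travel [0.39, 0.26, -0.43] rot [-0.03, -0.25, 0.0] -> [ 0.654 -0.166  0.28 ]
```

Emit:
carry_out --plan '[{"hand":-1,"travel":[0.39,0.26,-0.43],"rot":[-0.03,-0.25,0]},{"hand":-1,"travel":[0.39,0.26,-0.43],"rot":[-0.03,-0.25,0]},{"hand":-1,"travel":[0.39,0.26,-0.43],"rot":[-0.03,-0.25,0]},{"hand":-1,"travel":[0.39,0.26,-0.43],"rot":[-0.03,-0.25,0]},{"hand":-1,"travel":[0.3,0.2,-0.35],"rot":[-0.03,-0.2,0]},{"hand":-1,"travel":[0,0,0],"rot":[0,0,0]}]'

```text
clock: 14.55
tool_pos: [0.6496, -0.1659, 0.2933]
tcp_rot: [0.504, 0.497, 0.518, -0.48]
ft_force: [0.2, 0.9, -0.1]
opening: -0.0001
```

Run:
```python
from h import *
c=cur();print(c[:3,3]);show(c,down([.6535,-.166,.28]));steps(c,down([.6535,-.166,.225]),4)
```

```text
[ 0.6496271  -0.16588614  0.2932907 ]
err tool mm [13.3  3.8  0.7] rotvec [ 0.011 -0.031 -0.003]
N 4 (min 3 ) travel [0.68, 0.04, 0.01] rot [0.02, -0.06, -0.01] -> [ 0.654 -0.166  0.225]
```

Emit:
carry_out --plan '[{"hand":-1,"travel":[0.6,0.04,0.01],"rot":[0.02,-0.07,-0.01]},{"hand":-1,"travel":[0.6,0.04,0.01],"rot":[0.02,-0.07,-0.01]},{"hand":-1,"travel":[0.6,0.04,0.01],"rot":[0.02,-0.07,-0.01]},{"hand":-1,"travel":[0.5,0.04,0.01],"rot":[0.02,-0.05,-0.01]},{"hand":-1,"travel":[0,0,0],"rot":[0,0,0]},{"hand":-1,"travel":[0,0,0],"rot":[0,0,0]}]'

```text
clock: 15.05
tool_pos: [0.653, -0.1695, 0.2355]
tcp_rot: [0.508, 0.491, 0.508, -0.493]
ft_force: [-0.1, -0.1, 1.4]
opening: -0.0001
```

Run:
```python
from h import *
c=cur();print(c[:3,3]);show(c,down([.6535,-.166,.205]))
```

```text
[ 0.65298996 -0.16951197  0.23552524]
err tool mm [30.5  0.7 -3.6] rotvec [-0.001  0.002  0.002]
```

Emit:
carry_out --plan '[{"hand":-1,"travel":[0.6,0.02,-0.14],"rot":[0,0,0]},{"hand":-1,"travel":[0.5,0,0],"rot":[0,0,0]},{"hand":-1,"travel":[0.2,0,0],"rot":[0,0,0]},{"hand":-1,"travel":[0.2,0,0],"rot":[0,0,0]},{"hand":-1,"travel":[0.2,0,0],"rot":[0,0,0]},{"hand":-1,"travel":[0,0,0],"rot":[0,0,0]}]'

```text
clock: 15.55
tool_pos: [0.6548, -0.1697, 0.197]
tcp_rot: [0.509, 0.493, 0.505, -0.492]
ft_force: [-1.7, 1.6, 4.2]
opening: -0.0001
```

Emit:
carry_out --plan '[{"hand":-1,"travel":[0.2,0,-0.1],"rot":[0,0,0]},{"hand":-1,"travel":[0.2,0,0],"rot":[0,0,0]},{"hand":-1,"travel":[0.2,0,0],"rot":[0,0,0]},{"hand":-1,"travel":[0.1,0,0],"rot":[0,0,0]}]'

```text
clock: 15.88
tool_pos: [0.6554, -0.1693, 0.187]
tcp_rot: [0.511, 0.494, 0.503, -0.492]
ft_force: [-3.3, 1.1, 7.4]
opening: 0.0001
```

Emit:
carry_out --plan '[{"hand":-1,"travel":[0.2,0,0],"rot":[0,0,0]},{"hand":-1,"travel":[0.2,0,0],"rot":[0,0,0]},{"hand":-1,"travel":[0.2,0,0],"rot":[0,0,0]}]'

```text
clock: 16.13
tool_pos: [0.6555, -0.1693, 0.185]
tcp_rot: [0.512, 0.495, 0.501, -0.492]
ft_force: [-9.9, 3.4, 18.7]
opening: -0.0
```

Emit:
carry_out --plan '[{"hand":-1,"travel":[0.35,-0.05,0],"rot":[0,0,0]},{"hand":-1,"travel":[0.35,0,0],"rot":[0,0,0]}]'

```text
clock: 16.3
tool_pos: [0.6557, -0.1694, 0.1848]
tcp_rot: [0.515, 0.496, 0.498, -0.49]
ft_force: [-17.8, 3.8, 33.9]
opening: -0.0
```

Emit:
carry_out --plan '[{"hand":-1,"travel":[-0.3,0,0],"rot":[0,0,0]},{"hand":-1,"travel":[-0.4,0,0],"rot":[0,0,0]},{"hand":-1,"travel":[-0.6,0,0],"rot":[0,0,0]},{"hand":-1,"travel":[-0.9,0,0],"rot":[0,0,0]},{"hand":-1,"travel":[-1,0,0],"rot":[0,0,0]},{"hand":-1,"travel":[-1,0,0],"rot":[0,0,0]},{"hand":-1,"travel":[-1,0,0],"rot":[0,0,0]},{"hand":-1,"travel":[-1,0,0],"rot":[0,0,0]}]'

```text
clock: 16.97
tool_pos: [0.6499, -0.1693, 0.3494]
tcp_rot: [0.516, 0.496, 0.496, -0.491]
ft_force: [0.8, -0.7, 0.7]
opening: -0.0
```

Run:
```python
from h import *
from workcell import bot
c=cur();print(c[:3,3],bot.get_obs()['joint_positions'].round(2))
```

```text
[ 0.64988867 -0.16929979  0.34944528] [ 0.32  0.33 -0.15  1.21  0.06  1.58 -1.37]
```

The force reached 34 N with z stalled at 0.185, which is 18 mm below the free height, so the pump reached its stop and has been released. Next the lid: go over it to its outer (+y) side.

Run:
```python
from h import *
c=cur();W=down([.56,.13,.44],1.62);steps(c,W,16);V=down([.511,.41,.43],1.65);steps(W,V,14)
```

```text
N 16 (min 13 ) travel [-0.23, -0.19, -0.75] rot [-0.01, 0.01, -0.01] -> [0.56 0.13 0.44]
N 14 (min 12 ) travel [0.03, -0.09, -0.81] rot [-0.02, 0.0, 0.0] -> [0.511 0.41  0.43 ]
```

Emit:
carry_out --plan '[{"hand":-1,"travel":[-0.23,-0.19,-0.75],"rot":[-0.01,0.01,-0.01]},{"hand":-1,"travel":[-0.23,-0.19,-0.75],"rot":[-0.01,0.01,-0.01]},{"hand":-1,"travel":[-0.23,-0.19,-0.75],"rot":[-0.01,0.01,-0.01]},{"hand":-1,"travel":[-0.23,-0.19,-0.75],"rot":[-0.01,0.01,-0.01]},{"hand":-1,"travel":[-0.23,-0.19,-0.75],"rot":[-0.01,0.01,-0.01]},{"hand":-1,"travel":[-0.23,-0.19,-0.75],"rot":[-0.01,0.01,-0.01]},{"hand":-1,"travel":[-0.23,-0.19,-0.75],"rot":[-0.01,0.01,-0.01]},{"hand":-1,"travel":[-0.23,-0.19,-0.75],"rot":[-0.01,0.01,-0.01]}]'

```text
clock: 17.63
tool_pos: [0.6058, -0.0171, 0.3973]
tcp_rot: [0.515, 0.496, 0.498, -0.491]
ft_force: [0.1, -0.4, 0.6]
opening: -0.0
```

Emit:
carry_out --plan '[{"hand":-1,"travel":[-0.23,-0.19,-0.75],"rot":[-0.01,0.01,-0.01]},{"hand":-1,"travel":[-0.23,-0.19,-0.75],"rot":[-0.01,0.01,-0.01]},{"hand":-1,"travel":[-0.23,-0.19,-0.75],"rot":[-0.01,0.01,-0.01]},{"hand":-1,"travel":[-0.23,-0.19,-0.75],"rot":[-0.01,0.01,-0.01]},{"hand":-1,"travel":[-0.23,-0.19,-0.75],"rot":[-0.01,0.01,-0.01]},{"hand":-1,"travel":[-0.23,-0.19,-0.75],"rot":[-0.01,0.01,-0.01]},{"hand":-1,"travel":[-0.23,-0.19,-0.75],"rot":[-0.01,0.01,-0.01]},{"hand":-1,"travel":[-0.1,-0.1,-0.4],"rot":[0,0,0]}]'

```text
clock: 18.3
tool_pos: [0.5579, 0.1382, 0.4369]
tcp_rot: [0.514, 0.491, 0.507, -0.487]
ft_force: [0.2, 0.0, 0.2]
opening: 0.0001
```

Run:
```python
from h import *
from workcell import bot,cams
c=cur();print(c[:3,3],bot.get_obs()['joint_positions'].round(2))
V=down([.511,.42,.435],1.65);steps(c,V,16);show(c,V)
cv2.imwrite("pics/sc5.png",cams.capture("scene")[:,:,::-1])
```

```text
[0.55794346 0.13821219 0.43686732] [-0.    0.15 -0.34  1.26  0.06  1.73 -1.86]
N 16 (min 12 ) travel [0.0, -0.07, -0.71] rot [-0.02, 0.0, -0.01] -> [0.511 0.42  0.435]
err tool mm [   0.8  -34.7 -283.6] rotvec [-0.036  0.003 -0.011]
```

Emit:
carry_out --plan '[{"hand":-1,"travel":[0,-0.07,-0.71],"rot":[-0.02,0,-0.01]},{"hand":-1,"travel":[0,-0.07,-0.71],"rot":[-0.02,0,-0.01]},{"hand":-1,"travel":[0,-0.07,-0.71],"rot":[-0.02,0,-0.01]},{"hand":-1,"travel":[0,-0.07,-0.71],"rot":[-0.02,0,-0.01]},{"hand":-1,"travel":[0,-0.07,-0.71],"rot":[-0.02,0,-0.01]},{"hand":-1,"travel":[0,-0.07,-0.71],"rot":[-0.02,0,-0.01]},{"hand":-1,"travel":[0,-0.07,-0.71],"rot":[-0.02,0,-0.01]},{"hand":-1,"travel":[0,-0.07,-0.71],"rot":[-0.02,0,-0.01]}]'

```text
clock: 19.02
tool_pos: [0.539, 0.276, 0.4316]
tcp_rot: [0.516, 0.484, 0.509, -0.49]
ft_force: [0.8, 0.5, -0.3]
opening: -0.0003
```

Run:
```python
from h import *
from workcell import bot
c=cur();print(c[:3,3],bot.get_obs()['joint_positions'].round(2))
V=down([.511,.42,.435],1.65);steps(c,V,8);show(c,V)
```

```text
[0.53904885 0.27596297 0.43164421] [-0.19  0.24 -0.43  1.17  0.11  1.75 -2.11]
N 8 (min 6 ) travel [-0.02, -0.09, -0.73] rot [-0.03, 0.01, -0.0] -> [0.511 0.42  0.435]
err tool mm [  -5.1  -20.8 -145.2] rotvec [-0.029  0.012 -0.001]
```

Emit:
carry_out --plan '[{"hand":-1,"travel":[-0.02,-0.09,-0.73],"rot":[-0.03,0.01,0]},{"hand":-1,"travel":[-0.02,-0.09,-0.73],"rot":[-0.03,0.01,0]},{"hand":-1,"travel":[-0.02,-0.09,-0.73],"rot":[-0.03,0.01,0]},{"hand":-1,"travel":[-0.02,-0.09,-0.73],"rot":[-0.03,0.01,0]},{"hand":-1,"travel":[-0.02,-0.09,-0.73],"rot":[-0.03,0.01,0]},{"hand":-1,"travel":[-0.02,-0.09,-0.73],"rot":[-0.03,0.01,0]},{"hand":-1,"travel":[-0.02,-0.09,-0.73],"rot":[-0.03,0.01,0]},{"hand":-1,"travel":[0,-0.09,-0.5],"rot":[-0.03,0.01,0]}]'

```text
clock: 19.68
tool_pos: [0.5164, 0.4145, 0.4261]
tcp_rot: [0.52, 0.479, 0.515, -0.486]
ft_force: [0.1, 1.0, -0.3]
opening: -0.0005
```

Run:
```python
from h import *
from workcell import bot
c=cur();print(c[:3,3],bot.get_obs()['joint_positions'].round(2))
V=down([.511,.42,.285],1.65);steps(c,V,7);show(c,V)
```

```text
[0.51643449 0.41452956 0.42611444] [-0.41  0.39 -0.49  1.01  0.19  1.79 -2.33]
N 7 (min 6 ) travel [0.81, -0.03, -0.04] rot [-0.01, 0.01, 0.0] -> [0.511 0.42  0.285]
err tool mm [141.   -4.7  -7.5] rotvec [-0.009  0.012  0.003]
```

Descend, then push in −y (tool +z) with gentle steps.

Emit:
carry_out --plan '[{"hand":-1,"travel":[0.8,-0.03,-0.04],"rot":[-0.01,0.01,0]},{"hand":-1,"travel":[0.8,-0.03,-0.04],"rot":[-0.01,0.01,0]},{"hand":-1,"travel":[0.8,-0.03,-0.04],"rot":[-0.01,0.01,0]},{"hand":-1,"travel":[0.8,-0.03,-0.04],"rot":[-0.01,0.01,0]},{"hand":-1,"travel":[0.8,-0.03,-0.04],"rot":[-0.01,0.01,0]},{"hand":-1,"travel":[0.8,-0.03,-0.04],"rot":[-0.01,0.01,0]},{"hand":-1,"travel":[0.5,0,0],"rot":[0,0,0]},{"hand":-1,"travel":[0,0,0],"rot":[0,0,0]}]'

```text
clock: 20.35
tool_pos: [0.5124, 0.4181, 0.2829]
tcp_rot: [0.521, 0.477, 0.518, -0.483]
ft_force: [0.3, 0.6, -0.2]
opening: 0.0001
```

Run:
```python
from h import *
from workcell import bot
c=cur();print(c[:3,3],bot.get_obs()['joint_positions'].round(2))
V=down([.511,.22,.285],1.62);steps(c,V,16);show(c,V)
```

```text
[0.51238118 0.41812954 0.28289892] [-0.37  0.37 -0.49  1.32  0.18  1.5  -2.34]
N 16 (min 8 ) travel [-0.0, -0.03, 0.49] rot [0.02, 0.0, 0.0] -> [0.511 0.22  0.285]
err tool mm [ -0.3 -16.9 197.4] rotvec [0.029 0.009 0.003]
```

Emit:
carry_out --plan '[{"hand":-1,"travel":[0,-0.03,0.5],"rot":[0.02,0,0]},{"hand":-1,"travel":[0,-0.03,0.5],"rot":[0.02,0,0]},{"hand":-1,"travel":[0,-0.03,0.5],"rot":[0.02,0,0]},{"hand":-1,"travel":[0,-0.03,0.5],"rot":[0.02,0,0]},{"hand":-1,"travel":[0,-0.03,0.5],"rot":[0.02,0,0]},{"hand":-1,"travel":[0,-0.03,0.5],"rot":[0.02,0,0]},{"hand":-1,"travel":[0,-0.03,0.5],"rot":[0.02,0,0]},{"hand":-1,"travel":[0,-0.03,0.5],"rot":[0.02,0,0]}]'

```text
clock: 21.02
tool_pos: [0.5147, 0.3106, 0.2863]
tcp_rot: [0.516, 0.484, 0.512, -0.487]
ft_force: [0.5, 0.1, 0.1]
opening: 0.0002
```

Emit:
carry_out --plan '[{"hand":-1,"travel":[0,-0.03,0.5],"rot":[0.02,0,0]},{"hand":-1,"travel":[0,-0.03,0.5],"rot":[0.02,0,0]},{"hand":-1,"travel":[0,-0.03,0.5],"rot":[0.02,0,0]},{"hand":-1,"travel":[0,-0.03,0.5],"rot":[0.02,0,0]}]'

```text
clock: 21.35
tool_pos: [0.5143, 0.2541, 0.2871]
tcp_rot: [0.514, 0.487, 0.509, -0.49]
ft_force: [-0.0, 0.8, 0.2]
opening: -0.0001
```

Run:
```python
from h import *
from workcell import bot,cams
c=cur();print(c[:3,3],bot.get_obs()['joint_positions'].round(2),bot.get_obs()['ft_force'])
show(c,down([.511,.2,.285],1.62))
cv2.imwrite("pics/sc6.png",cams.capture("scene")[:,:,::-1])
```

```text
[0.51433589 0.2540916  0.28713301] [-0.13  0.16 -0.43  1.55  0.07  1.45 -2.09] [-0.02528263  0.77879278  0.17511942]
err tool mm [ 2.5 -5.8 53.9] rotvec [-0.004  0.007 -0.001]
```

Emit:
carry_out --plan '[{"hand":-1,"travel":[0,-0.03,0.5],"rot":[0.02,0,0]},{"hand":-1,"travel":[0,-0.03,0.5],"rot":[0,0,0]},{"hand":-1,"travel":[0,-0.03,0.5],"rot":[0,0,0]},{"hand":-1,"travel":[0,-0.03,0.5],"rot":[0,0,0]},{"hand":-1,"travel":[0,-0.03,0.4],"rot":[0,0,0]},{"hand":-1,"travel":[0,0,0],"rot":[0,0,0]},{"hand":-1,"travel":[0,0,0],"rot":[0,0,0]},{"hand":-1,"travel":[0,0,0],"rot":[0,0,0]}]'

```text
clock: 22.07
tool_pos: [0.5132, 0.1838, 0.2874]
tcp_rot: [0.512, 0.488, 0.507, -0.493]
ft_force: [-0.5, 0.2, -0.9]
opening: 0.0002
```

Emit:
carry_out --plan '[{"hand":-1,"travel":[-0.5,0,0],"rot":[0,0,0]},{"hand":-1,"travel":[-1,0,0],"rot":[0,0,0]},{"hand":-1,"travel":[-1,0,0],"rot":[0,0,0]},{"hand":-1,"travel":[-1,0,0],"rot":[0,0,0]},{"hand":-1,"travel":[-1,0,0],"rot":[0,0,0]},{"hand":-1,"travel":[-0.5,0,0],"rot":[0,0,0]},{"hand":-1,"travel":[0,0,0],"rot":[0,0,0]},{"hand":-1,"travel":[0,0,0],"rot":[0,0,0]}]'

```text
clock: 22.73
tool_pos: [0.5109, 0.1923, 0.4222]
tcp_rot: [0.514, 0.486, 0.511, -0.489]
ft_force: [-0.1, 0.3, -0.6]
opening: -0.0
```

Run:
```python
from workcell import bot,cams
import cv2
print(bot.get_obs()['tool_pos'])
im=cams.capture("scene")[50:350,160:460,::-1]
cv2.imwrite("pics/sc7.png",cv2.resize(im,(600,600),interpolation=cv2.INTER_CUBIC))
```

```text
[0.51093605 0.19233628 0.42220466]
```

View pics/sc7.png

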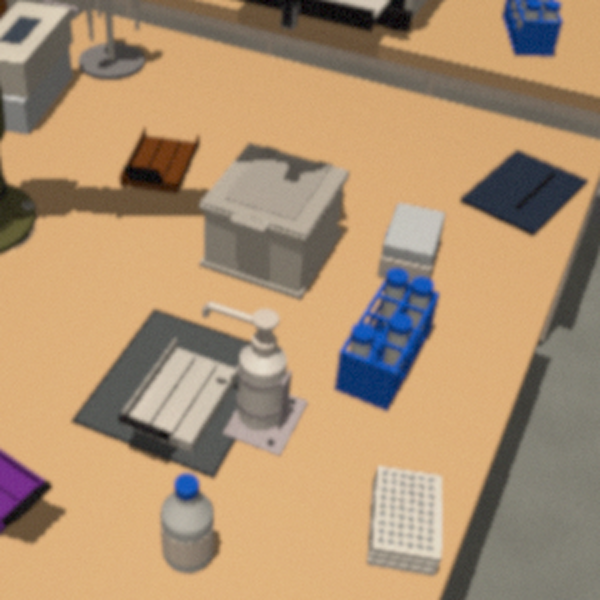

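The lid is shut flat on the bin (275,185), the pump head is up (265,318), and the tray is flat on the mat under the spout. The rack, tip box and bottle are where they were, and the arm is clear.

```bash
python3 -c "
from workcell import workorder;print(workorder.finish_job())"
```

```text
the job is handed in; nothing more can be done
None
```

The whole job is done in the order asked, and I handed it in at about 22.7 s of the 72 s allowed. No verdict was reported.

- **Cartridges:** I took the aluminium tray by its slanted grip and tipped it about 54° over the bin. All three slid out, and the top camera shows them in the bin: two flat and one on end, below the rim. The fingers only held the grip plate.
- **Tray:** It was set on the mat square to it and let go. By the camera, the nozzle is about 26 to 29 mm inside the wall nearest the pump.
- **Pump:** I pressed until the head stopped moving at z = 0.185 m, 18 mm below its free height. The force rose to 34 N, with about 18 N of it sideways. The last picture shows the head up again.
- **Lid:** I pushed it from outside and it fell shut. The last picture shows it flat on the rim.
- **Bystanders:** The tube rack, tip box and reagent bottle look unmoved, judged by eye against the first picture. The arm ended up clear, touching nothing.

None of the checks failed. Two small points from the run: the arm coasted about 10 mm past the first grasp point, which I corrected before closing. The positions measured from the top camera agreed with each other to about 2 to 3 mm.

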